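# Gauge a salvaged sleeve, bin it and count it with the sprung lever

## Task

Take the sleeve standing on the blue pad and slide it down over the gauge pin as far as it will go, without forcing it. If it goes fully home on the gauge's base stand it upright in the green bin, otherwise stand it upright in the red bin, and only then count it: swing the lever of the counter with the post of the same colour as that bin right to its stop and let it spring back. Leave the other counter's lever alone, and leave the sleeve on the grey pad, the capacitor, the relay and the bottle where they stand.

Things in the scene. Friction and masses are not known exactly. Their poses are not given: they have to be found in the camera images.
- sleeve_a: Aluminium sleeve (open tube), 44 mm outside, 32 mm bore, 80 mm long, 150 g, standing on the blue or the grey pad. Two look alike: one is clear right through and goes down to the gauge's base; the other is choked inside and stops with 25 mm of pin in it (lower end then 65 mm over the table, not 20 mm). Origin: centre of the lower end, z along the tube
- sleeve_b: Aluminium sleeve (open tube), 44 mm outside, 32 mm bore, 80 mm long, 150 g, standing on the blue or the grey pad. Two look alike: one is clear right through and goes down to the gauge's base; the other is choked inside and stops with 25 mm of pin in it (lower end then 65 mm over the table, not 20 mm). Origin: centre of the lower end, z along the tube
- test_pad: Blue square pad, 62 x 62 x 3 mm, fixed: the sleeve on it is the one to check. Origin: centre of its underside. A capacitor and a relay stand about 64 mm from its centre on its +y and -y sides
- wait_pad: Grey square pad, 62 x 62 x 3 mm, fixed: the sleeve on it waits and is left alone. Origin: centre of its underside
- gauge: Fit gauge, fixed: dark round base 72 mm diameter, 20 mm high, with an upright brass pin 28 mm diameter from 20 to 90 mm over the table, its top 4 mm tapered to 20 mm diameter. Origin: centre of its underside, z along the pin
- pass_bin: Shallow open green bin, 110 x 110 mm outside, 35 mm high, walls and floor 4 mm thick, fixed to the table. Origin: centre of its underside. For a sleeve that goes fully home on the gauge
- fail_bin: Shallow open red bin, 110 x 110 mm outside, 35 mm high, walls and floor 4 mm thick, fixed to the table. Origin: centre of its underside. For a sleeve that does not go home
- pass_lever (a joint): Angle of the sprung lever of the pass counter (the one with the green post): 0 at rest, 1.2 rad at its stop; it grows anticlockwise seen from above. The spring returns it when let go (about 1.5 N at the post to start, 5.5 N at the stop)
- fail_lever (a joint): Angle of the sprung lever of the fail counter (the one with the red post): 0 at rest, 1.2 rad at its stop; it grows anticlockwise seen from above. The spring returns it when let go (about 1.5 N at the post to start, 5.5 N at the stop)
- pass_post (a point): Middle of the upright green post at the end of the lever of the pass counter: 14 mm diameter, standing from 69 to 109 mm over the table, this point at 93 mm, 75 mm from the pivot; it moves with the lever
- fail_post (a point): Middle of the upright red post at the end of the lever of the fail counter: 14 mm diameter, standing from 69 to 109 mm over the table, this point at 93 mm, 75 mm from the pivot; it moves with the lever
- pass_pivot (a point): Pivot of the lever of the pass counter, on top of its grey housing (100 x 76 x 58 mm high, fixed, foot 120 x 96 mm), 63 mm over the table; the lever turns about the vertical through it. In its axes the arm at rest points to (-0.825, 0.565), at the stop to (-0.825, -0.565)
- fail_pivot (a point): Pivot of the lever of the fail counter, on top of its grey housing (100 x 76 x 58 mm high, fixed, foot 120 x 96 mm), 63 mm over the table; the lever turns about the vertical through it. In its axes the arm at rest points to (-0.825, 0.565), at the stop to (-0.825, -0.565)
- capacitor: Bystander: loose capacitor can, 36 mm diameter, 75 mm high, blue band. Origin: centre of its underside
- relay: Bystander: loose orange plug-in relay, 36 x 36 mm, 62 mm high. Origin: centre of its underside
- flux_bottle: Bystander: loose amber bottle, 42 mm diameter, 105 mm high, between the pads and the gauge. Origin: centre of its underside

How it is judged:
By the outcome, as a careful person would: the job done as asked, in the order asked, and still so for the second after the job is handed in, with the robot touching nothing.
It also fails if it takes over 64 s, if anything falls off the work surface, if the arm or the gripper's body presses on something with over 40 N, if the wrist force passes 120 N, or if a joint passes its speed limit or range.

## Robot

A 7-joint arm with a two-finger parallel gripper is mounted at the origin on the work surface. World frame = base frame: x ahead of the robot, y to its left, z up, the work surface at z = 0. Lengths are in m, angles in rad, forces in N, time in s.
With the tool pointing down it reaches from about 0.425 to 0.825 m from the base axis. Payload 3.6 kg.
Tool frame: the origin (TCP) lies midway between the tips of the shut fingers; the grasp point (between the pads) lies 19 mm behind it; z points along the fingers, y is the line along which they close (so a half turn about z gives the same grasp; the last joint's range is limited). The gripper opens to 93 mm and grips with 3 to 60 N. Pads are 15 mm wide; open, the fingers measure 128 mm over their backs; the gripper's body (75 mm by 188 mm) begins 65 mm behind the grasp point.
Start: joints at [1.161, 0.615, -0.013, 1.423, 0.008, 1.103, -0.04], TCP at [0.243, -0.603, 0.219] pointing down, gripper open.
Joint ranges: [-3.12, 3.12], [-0.3, 2.06], [-1.34, 1.32], [0.26, 2.42], [-1.36, 4.5], [0.01, 1.98], [-2.84, 2.84]. Speed limits (rad/s): [2.79, 2.79, 3.14, 3.14, 3.14, 3.14, 3.14].

## Interface

Orientations are given as a unit quaternion [x, y, z, w].
In Python, from station import robot, imaging, ticket, nets gives the robot as it stands. The module is installed in compiled form; this text tells all that it offers.
- The arm moves only by the tool play_rows, never from a script. Its argument "motion" is a list that holds one entry, the list of rows, each a list of 6 numbers: the shift along the world's x, y, z in units of 0.15 m (1.0 is 0.15 m), then the turn, a rotation vector about the world's x, y, z in units of 8 degrees (1.0 is 8 degrees). In form: [[[x, y, z, wx, wy, wz], ...]]. A call has 1 to 5 rows; each row shifts and turns the commanded pose from where the row before left it; what a row does not reach is not made up. A row lasts 1/8 s, in which the tool goes at most 62.5 mm and 10.7 degrees, less where a joint would pass 70% of its speed; a pose out of reach is approached as far as the arm can. A call with a number of a shift or a turn outside -1 to 1 is refused whole. A call with a gripper value outside its range is refused whole. "fingers" is the closure, from -1 (fully open) to 1 (shut), set as the call begins (left out, the last holds). The fingers move at their own pace and stop on an object; the grip force is fixed at half the most. Time passes only in rows, so rows that do not move let the fingers close. It gives the time, the measured TCP pose, the force, the opening and the grip force at its end, in the units of the state.
- robot.read_state(): the state, without advancing time (a new reading comes with each control period).
- imaging.camera(name): name is "scene" or "top" or "wrist"; returns (picture, depth): 384x512x3 uint8, blue, green, red; 384x512 float32, m along the optical axis (not along the pixel's ray), 0 where there is no reading.
- imaging.calibration(name): a dict with "fx", "fy", "cx", "cy" (pixels), "R" (3x3) and "t" (3): a world point X has camera coordinates R X + t. Camera axes: x right, y down, z forward; pixel columns grow to the right and rows downward; lengths in m; the calibration is good to about 2 mm. A picture is of the moment at which its call begins: read the wrist's pose just before it. calibration takes no time and is no camera call; for the wrist camera it gives the pose at the moment of the call.
- ticket.hand_in(): hands the job in; it is judged then, once.
Trained networks look in the newest picture that a camera, given by its name, has taken for a name from the list of things; names that differ only in an ending like _2 or _b are one class to them, and where a whole thing is asked for, a point or a joint stands for the part that bears it (a point fixed in the world has none). Each returns a list of dicts, best first, with "conf" (0 to 1); they miss things now and then, are a little off and sometimes report something else, mostly with a low value. They report only what shows in the picture. A call takes as long as a camera call.
- nets.recognise(camera, label): "at" ([x, y, z] in m, in world coordinates, good to about 4 mm: the middle of the surface that is visible of it).
- nets.silhouettes(camera, label): "mask" (384x512 bool, what is visible of it).
The state is a dict: "time_s": time; "q": joint angles; "joint_vel": joint speeds; "effort": joint torques, N m; "tcp_pos": TCP position; "orientation": TCP orientation; "contact_force": force on the tool from outside, world axes, zero at the start; "ft_torque": the same for the moment, N m; "finger_gap": finger opening in m; "grasp_force": force on a finger pad.
Only numpy, scipy, OpenCV 4.12 (cv2) and the standard library are available. Lean on these libraries where they do the work, as an engineer would, in place of code of your own. Each camera call takes 0.05 s, during which the arm holds its last target. There are 200 camera calls.

## Working session

There is one attempt and no reset: what is moved stays moved. The work goes in short steps, Python scripts to look and compute and a tool call to move; the robot and the scene stay as the last step left them, time stands still between calls to the robot, and variables do not carry over. Pictures are saved under pics/ and viewed, at most 10 in all, crops included, and the job is handed in when it is done.

Besides the shell and the picture viewer there is one more tool, called by a JSON object that holds its "name" and its "arguments", one argument or row to a line. play_rows: Moves the arm, as the interface text tells. Its arguments: {"type":"object","properties":{"motion":{"type":"array"},"fingers":{"type":"number"}},"required":["motion"]}

```bash
mkdir -p pics; cat > h.py <<'E'
import numpy as np, cv2
from station import robot, imaging, ticket, nets
def cloud(cam,depth,mask=None):
    c=imaging.calibration(cam); v,u=np.nonzero((depth>0)&(mask if mask is not None else True))
    z=depth[v,u]; P=np.stack([(u-c['cx'])/c['fx']*z,(v-c['cy'])/c['fy']*z,z],1)
    return (P-np.array(c['t']))@np.array(c['R'])
def st():
    s=robot.read_state(); print({k:np.round(s[k],3).tolist() for k in ('time_s','tcp_pos','orientation','contact_force','finger_gap','grasp_force','q')})
    return s
E
python3 - <<'E'
from h import *
st()
for cam in('scene','top'):
    p,d=imaging.camera(cam); cv2.imwrite(f'pics/{cam}0.png',p)
    for l in ['sleeve_a','test_pad','wait_pad','gauge','pass_bin','fail_bin','pass_post','fail_post','capacitor','relay','flux_bottle']:
        ms=nets.silhouettes(cam,l)
        for m in ms[:3]:
            if m['conf']<.3: continue
            P=cloud(cam,d,m['mask'])
            if len(P)==0: continue
            lo,hi=np.percentile(P,2,0),np.percentile(P,98,0)
            T=P[P[:,2]>hi[2]-.008]
            v,u=np.nonzero(m['mask'])
            print(cam,l,round(m['conf'],2),'px',int(u.mean()),int(v.mean()),'lo',lo.round(3),'hi',hi.round(3),'topc',((T.min(0)+T.max(0))/2).round(3))
E
```

```text
{'time_s': 0.0, 'tcp_pos': [0.243, -0.602, 0.217], 'orientation': [0.982, 0.191, -0.0, -0.001], 'contact_force': [0.445, -0.442, 0.24], 'finger_gap': 0.093, 'grasp_force': 0.0, 'q': [1.16, 0.616, -0.013, 1.425, 0.008, 1.103, -0.04]}
scene sleeve_a 0.85 px 297 191 lo [0.421 0.087 0.003] hi [0.464 0.127 0.081] topc [0.442 0.107 0.078]
scene sleeve_a 0.57 px 237 180 lo [ 0.383 -0.105 -0.002] hi [ 0.479 -0.065  0.082] topc [ 0.503 -0.063  0.088]
scene test_pad 0.61 px 295 203 lo [ 0.424  0.07  -0.004] hi [0.475 0.134 0.007] topc [0.45  0.103 0.008]
scene gauge 0.57 px 241 236 lo [ 0.644 -0.014  0.002] hi [0.704 0.05  0.088] topc [0.671 0.018 0.086]
scene pass_bin 0.35 px 372 223 lo [ 0.404  0.286 -0.002] hi [0.559 0.392 0.092] topc [0.425 0.357 0.096]
scene fail_bin 0.7 px 191 219 lo [ 0.59  -0.207 -0.002] hi [ 0.702 -0.095  0.034] topc [ 0.647 -0.152  0.031]
scene pass_post 0.67 px 191 219 lo [ 0.589 -0.207 -0.002] hi [ 0.702 -0.095  0.034] topc [ 0.646 -0.152  0.031]
scene pass_post 0.61 px 181 161 lo [ 0.344 -0.329  0.002] hi [ 0.49  -0.247  0.098] topc [ 0.439 -0.25   0.097]
scene fa
[... 1162 characters left out ...]
 lo [ 0.562  0.096 -0.   ] hi [0.669 0.202 0.035] topc [0.616 0.149 0.033]
top fail_bin 0.68 px 321 157 lo [ 0.585 -0.209 -0.   ] hi [ 0.696 -0.099  0.036] topc [ 0.641 -0.155  0.033]
top pass_post 0.56 px 384 227 lo [ 0.429 -0.328  0.067] hi [ 0.483 -0.25   0.109] topc [ 0.435 -0.255  0.107]
top fail_post 0.9 px 115 220 lo [0.416 0.324 0.067] hi [0.502 0.356 0.109] topc [0.419 0.352 0.106]
top capacitor 0.56 px 193 232 lo [0.421 0.146 0.019] hi [0.453 0.176 0.077] topc [0.438 0.163 0.074]
top relay 0.46 px 247 232 lo [0.423 0.015 0.003] hi [0.46  0.052 0.063] topc [0.442 0.034 0.06 ]
top flux_bottle 0.84 px 267 183 lo [ 0.545 -0.034  0.017] hi [0.576 0.004 0.106] topc [ 0.565 -0.015  0.104]
```

View pics/scene0.png

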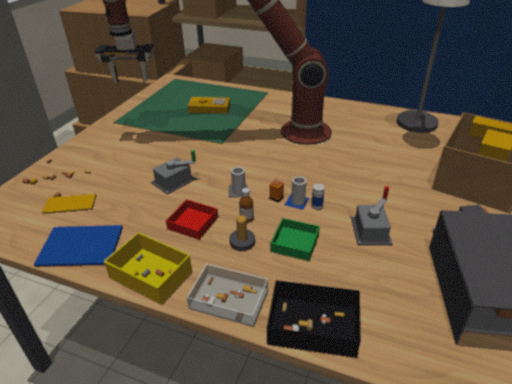

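View pics/top0.png

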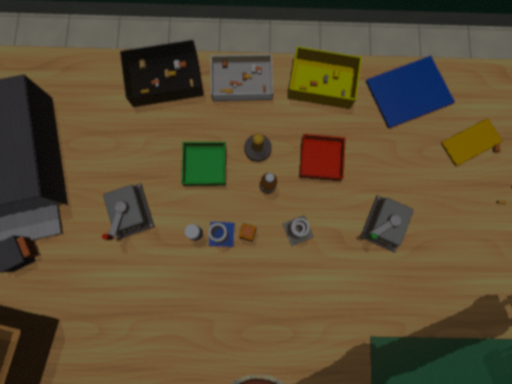

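The scene view shows the blue pad with its sleeve at (298,190), the capacitor at (317,196) and the relay at (276,190). The bottle is at (246,205) and the gauge at (241,232). The green post stands right of the housing at (193,156), the red post at (385,193). The top view agrees: the test sleeve is at (218,233) and the gauge at (258,143).

{"name": "play_rows", "arguments": {
  "motion": [
    [[0.27, 0.3, 0.1, 0, 0, 0.85], [0.27, 0.3, 0.1, 0, 0, 0.85], [0.27, 0.3, 0.1, 0, 0, 0.85], [0.27, 0.3, 0.1, 0, 0, 0.85], [0.27, 0.3, 0.1, 0, 0, 0.85]]
  ],
  "fingers": -1
}}

```text
time_s: 1.82
tcp_pos: [0.447, -0.3762, 0.2944]
orientation: [0.882, 0.471, 0.0, 0.0]
contact_force: [0.7, -0.7, -0.0]
finger_gap: 0.093
grasp_force: 0.0
```

{"name": "play_rows", "arguments": {
  "motion": [
    [[0.0, 0.33, 0, 0, 0, 0.85], [0.0, 0.33, 0, 0, 0, 0.85], [0.0, 0.33, 0, 0, 0, 0.85], [0.0, 0.33, 0, 0, 0, 0.85], [0.0, 0.33, 0, 0, 0, 0.85]]
  ]
}}

```text
time_s: 2.45
tcp_pos: [0.4458, -0.1287, 0.294]
orientation: [0.706, 0.708, 0.0, 0.0]
contact_force: [-0.3, 0.5, -0.5]
finger_gap: 0.093
grasp_force: 0.0
```

{"name": "play_rows", "arguments": {
  "motion": [
    [[0.0, 0.33, 0, 0, 0, 0], [0.0, 0.33, 0, 0, 0, 0], [0.0, 0.33, 0, 0, 0, 0], [0.0, 0.33, 0, 0, 0, 0], [0.0, 0.26, 0, 0, 0, 0]]
  ]
}}

```text
time_s: 3.08
tcp_pos: [0.4457, 0.109, 0.294]
orientation: [0.707, 0.708, 0.0, 0.0]
contact_force: [-0.0, 0.1, 0.0]
finger_gap: 0.0928
grasp_force: 0.0
```

```bash
python3 - <<'E'
from h import *
s=st()
p,d=imaging.camera('wrist'); cv2.imwrite('pics/w1.png',p)
c=imaging.calibration('wrist'); R,t=np.array(c['R']),np.array(c['t']); print('cam pos',(-R.T@t).round(3),R.round(2).tolist(),c['fx'])
E
```

```text
{'time_s': 3.075, 'tcp_pos': [0.446, 0.109, 0.294], 'orientation': [0.707, 0.708, 0.0, 0.0], 'contact_force': [-0.032, 0.114, 0.039], 'finger_gap': 0.093, 'grasp_force': 0.0, 'q': [0.129, 0.275, -0.541, 1.816, 0.158, 1.092, -0.466]}
cam pos [0.445 0.192 0.461] [[1.0, 0.01, 0.0], [0.01, -0.96, 0.28], [0.0, -0.28, -0.96]] 276.381387758975
```

View pics/w1.png

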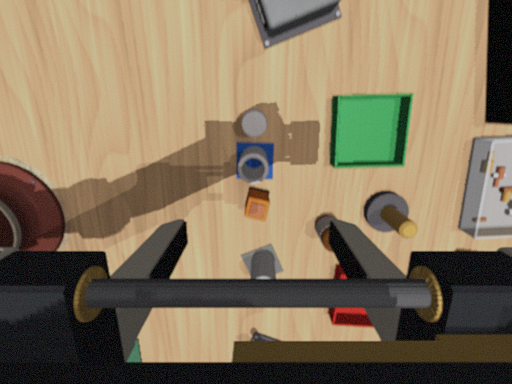

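The wrist view shows the test sleeve on the blue pad at (255,165), clear of the capacitor at (254,123) and the relay at (257,204). The gauge base is at (386,211), with the pin top at (407,228).

```bash
cat >> h.py <<'E'
def top(cam,d,x,y,r,z0,z1):
    P=cloud(cam,d); P=P[(np.hypot(P[:,0]-x,P[:,1]-y)<r)&(P[:,2]>z0)&(P[:,2]<z1)]
    if len(P)<8: print(cam,x,y,'few',len(P)); return
    (cx,cy),rr=cv2.minEnclosingCircle(P[:,:2].astype(np.float32))
    from scipy.spatial import ConvexHull
    from scipy.optimize import least_squares
    H=P[ConvexHull(P[:,:2]).vertices,:2]
    f=least_squares(lambda q:np.hypot(H[:,0]-q[0],H[:,1]-q[1])-q[2],[cx,cy,rr],loss='soft_l1',f_scale=.001).x
    print(cam,'n',len(P),'enc',round(cx,4),round(cy,4),round(rr,4),'fit',f.round(4),'z',np.percentile(P[:,2],[10,50,90]).round(4))
E
python3 - <<'E'
from h import *
for cam in('wrist','top','scene'):
    p,d=imaging.camera(cam)
    print('sleeve');top(cam,d,.439,.105,.035,.077,.095)
    print('pin');top(cam,d,.667,.015,.03,.082,.1)
    print('base');top(cam,d,.667,.015,.05,.014,.026)
    print('relay');top(cam,d,.445,.035,.03,.055,.07)
    print('cap');top(cam,d,.44,.165,.03,.068,.085)
    print('redpost');top(cam,d,.422,.354,.02,.085,.12)
    print('greenpost');top(cam,d,.436,-.253,.02,.085,.12)
p,d=imaging.camera('wrist')
for l in['sleeve_a','gauge','pass_bin','flux_bottle']:
    for m in nets.recognise('wrist',l)[:2]: print(l,m)
E
```

```text
sleeve
wrist n 372 enc 0.4398 0.0998 0.0219 fit [0.4397 0.0997 0.0215] z [0.0809 0.0825 0.0834]
pin
wrist n 279 enc 0.6673 0.0086 0.0144 fit [0.6677 0.0091 0.0136] z [0.0851 0.0892 0.0906]
base
wrist n 948 enc 0.6676 0.0086 0.0362 fit [0.6676 0.0089 0.0354] z [0.0187 0.02   0.0212]
relay
wrist n 441 enc 0.4445 0.0308 0.0223 fit [0.4453 0.0305 0.0204] z [0.057  0.0589 0.0624]
cap
wrist n 498 enc 0.4415 0.1603 0.0174 fit [0.4414 0.1604 0.017 ] z [0.0736 0.0745 0.0755]
redpost
wrist 0.422 0.354 few 0
greenpost
wrist 0.436 -0.253 few 0
sleeve
top 0.439 0.105 few 0
pin
top n 101 enc 0.6657 0.0129 0.014 fit [0.6655 0.0128 0.0134] z [0.0851 0.0876 0.0904]
base
top n 409 enc 0.6656 0.0133 0.0362 fit [0.6654 0.0128 0.0354] z [0.0167 0.019  0.0215]
relay
top n 184 enc 0.4421 0.0337 0.0221 fit [0.442  0.0329 0.0191] z [0.0562 0.059  0.0626]
cap
top 0.44 0.165 few 0
redpost
top n 51 enc 0.4198 0.3533 0.0071 fit [0.42   0.353  0.0066] z [0.0908 0.1063 0.1093]
greenpost
top n 43 enc 0.4345 -0.2559 0.0073 fit [ 0.4344 -0.2559  0.0068] z [0.0917 0.1064 0.1089]
sleeve
scene n 61 enc 0.4411 0.1067 0.0
[... 203 characters left out ...]
0153 0.0359] z [0.0154 0.0179 0.0204]
relay
scene n 58 enc 0.4476 0.0373 0.0216 fit [0.4475 0.0383 0.0195] z [0.0557 0.0579 0.0606]
cap
scene n 68 enc 0.4416 0.167 0.0183 fit [0.4418 0.1674 0.0167] z [0.0702 0.0726 0.0749]
redpost
scene n 43 enc 0.4225 0.3555 0.0111 fit [0.4243 0.3557 0.0085] z [0.088  0.1002 0.1077]
greenpost
scene n 30 enc 0.4387 -0.2527 0.0079 fit [ 0.4377 -0.252   0.0072] z [0.0869 0.0976 0.1065]
sleeve_a {'at': [0.4371, 0.102, 0.0717], 'conf': 0.94}
sleeve_a {'at': [0.4539, -0.0674, 0.0509], 'conf': 0.8}
gauge {'at': [0.6576, 0.0195, 0.0211], 'conf': 0.81}
pass_bin {'at': [0.6235, 0.1519, 0.0057], 'conf': 0.86}
flux_bottle {'at': [0.5518, -0.0085, 0.0434], 'conf': 0.89}
```

{"name": "play_rows", "arguments": {
  "motion": [
    [[-0.02, -0.02, -0.28, 0, 0, 0], [-0.02, -0.02, -0.28, 0, 0, 0], [0, 0, -0.27, 0, 0, 0], [0, 0, -0.27, 0, 0, 0], [0, 0, 0, 0, 0, 0]]
  ]
}}

```text
time_s: 4.15
tcp_pos: [0.4381, 0.0994, 0.1267]
orientation: [0.708, 0.707, -0.003, -0.002]
contact_force: [0.8, 0.3, -0.2]
finger_gap: 0.0931
grasp_force: 0.0
```

```bash
python3 - <<'E'
from h import *
st()
p,d=imaging.camera('wrist'); cv2.imwrite('pics/w2.png',p)
top('wrist',d,.439,.103,.035,.078,.095)
top('wrist',d,.44,.162,.03,.068,.08)
top('wrist',d,.44,.033,.03,.055,.07)
E
```

```text
{'time_s': 4.15, 'tcp_pos': [0.438, 0.099, 0.127], 'orientation': [0.708, 0.707, -0.003, -0.002], 'contact_force': [0.753, 0.261, -0.187], 'finger_gap': 0.093, 'grasp_force': 0.0, 'q': [0.046, 0.482, -0.448, 2.077, 0.334, 0.658, -0.627]}
wrist n 1163 enc 0.4415 0.1043 0.022 fit [0.4414 0.1045 0.0216] z [0.0815 0.0841 0.0852]
wrist n 1585 enc 0.4433 0.165 0.0174 fit [0.4432 0.165  0.017 ] z [0.0757 0.0766 0.0774]
wrist n 1134 enc 0.4465 0.0347 0.0232 fit [0.4463 0.0357 0.0218] z [0.0584 0.0602 0.0639]
```

View pics/w2.png

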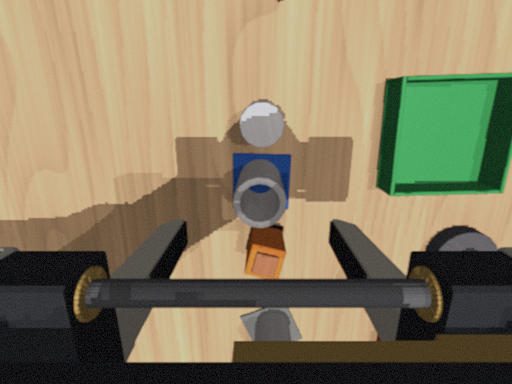

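The picture shows the sleeve rim at (260,200), with the capacitor at (262,123) and the relay at (266,255). The finger lanes to its left and right are free.

{"name": "play_rows", "arguments": {
  "motion": [
    [[0.017, 0.03, 0, 0, 0, 0], [0, 0, -0.2, 0, 0, 0], [0, 0, -0.2, 0, 0, 0], [0, 0, -0.15, 0, 0, 0], [0, 0, 0, 0, 0, 0]]
  ]
}}

```text
time_s: 4.82
tcp_pos: [0.4431, 0.1057, 0.0465]
orientation: [0.707, 0.707, 0.0, 0.0]
contact_force: [0.4, 0.2, 0.5]
finger_gap: 0.093
grasp_force: 0.0
```

{"name": "play_rows", "arguments": {
  "motion": [
    [[0, 0, 0, 0, 0, 0], [0, 0, 0, 0, 0, 0], [0, 0, 0, 0, 0, 0], [0, 0, 0, 0, 0, 0], [0, 0, 0, 0, 0, 0]]
  ],
  "fingers": 1
}}

```text
time_s: 5.45
tcp_pos: [0.4421, 0.1052, 0.0462]
orientation: [0.707, 0.707, -0.0, -0.0]
contact_force: [-2.0, -1.2, 0.4]
finger_gap: 0.0478
grasp_force: 0.7
```

{"name": "play_rows", "arguments": {
  "motion": [
    [[0, 0, 0, 0, 0, 0], [0, 0, 0, 0, 0, 0], [0, 0, 0, 0, 0, 0]]
  ]
}}

```text
time_s: 5.82
tcp_pos: [0.4419, 0.1052, 0.0461]
orientation: [0.707, 0.707, -0.001, -0.0]
contact_force: [-1.8, 0.7, 2.2]
finger_gap: 0.0438
grasp_force: 30.0
```

{"name": "play_rows", "arguments": {
  "motion": [
    [[0, 0, 0.15, 0, 0, 0], [0, 0, 0.3, 0, 0, 0], [0, 0, 0.3, 0, 0, 0], [0, 0, 0.25, 0, 0, 0], [0, 0, 0, 0, 0, 0]]
  ]
}}

```text
time_s: 6.45
tcp_pos: [0.4447, 0.1059, 0.1985]
orientation: [0.707, 0.707, 0.003, 0.002]
contact_force: [-1.0, -0.7, -2.4]
finger_gap: 0.0432
grasp_force: 30.0
```

```bash
python3 - <<'E'
from h import *
s=st()
p,d=imaging.camera('wrist')
for l in['sleeve_a']:
    for m in nets.silhouettes('wrist',l)[:2]:
        P=cloud('wrist',d,m['mask']);print(m['conf'],np.percentile(P,[2,98],0).round(3))
x,y,z=s['tcp_pos']
top('wrist',d,x,y,.035,z+.036,z+.05)
p,d=imaging.camera('top'); P=cloud('top',d)
top('top',d,x,y,.035,z-.04,z+.05)
E
```

```text
{'time_s': 6.45, 'tcp_pos': [0.445, 0.106, 0.199], 'orientation': [0.707, 0.707, 0.003, 0.002], 'contact_force': [-0.956, -0.704, -2.379], 'finger_gap': 0.043, 'grasp_force': 29.972, 'q': [0.103, 0.382, -0.524, 1.979, 0.256, 0.837, -0.562]}
0.79 [[0.423 0.087 0.158]
 [0.462 0.125 0.233]]
0.75 [[ 0.431 -0.108  0.047]
 [ 0.472  0.126  0.297]]
wrist n 968 enc 0.4446 0.1135 0.0341 fit [0.444  0.1244 0.0349] z [0.2359 0.2416 0.2471]
top 0.44472193574864605 0.10593170298308878 few 0
```

{"name": "play_rows", "arguments": {
  "motion": [
    [[0.3, -0.2, 0, 0, 0, 0], [0.3, -0.2, 0, 0, 0, 0], [0.3, -0.2, 0, 0, 0, 0], [0.3, -0.2, 0, 0, 0, 0], [0.3, -0.2, 0, 0, 0, 0]]
  ]
}}

```text
time_s: 7.22
tcp_pos: [0.6679, -0.0458, 0.1933]
orientation: [0.707, 0.707, -0.002, -0.001]
contact_force: [0.2, 0.8, -0.4]
finger_gap: 0.0437
grasp_force: 30.0
```

{"name": "play_rows", "arguments": {
  "motion": [
    [[0, 0, 0, 0, 0, 0], [0, 0, 0, 0, 0, 0]]
  ]
}}

```text
time_s: 7.48
tcp_pos: [0.6661, -0.0437, 0.1937]
orientation: [0.707, 0.707, -0.001, -0.002]
contact_force: [-0.1, 0.2, -1.5]
finger_gap: 0.0433
grasp_force: 30.0
```

```bash
cat >> h.py <<'E'
def look(name=None,pin=(.668,.012)):
    from scipy.optimize import least_squares
    s=st(); p,d=imaging.camera('wrist')
    if name: cv2.imwrite(f'pics/{name}.png',p)
    top('wrist',d,*pin,.03,.082,.1); top('wrist',d,*pin,.05,.014,.026)
    m=nets.silhouettes('wrist','sleeve_a'); x,y,z=s['tcp_pos']
    P=cloud('wrist',d); P=P[(np.hypot(P[:,0]-x,P[:,1]-y)<.03)&(P[:,2]<z+.036)&(P[:,2]>z-.05)]
    print('sleeve side n',len(P),'z',np.percentile(P[:,2],[1,99]).round(3))
    for a,b in((z-.038,z-.005),(z+.0,z+.034)):
        Q=P[(P[:,2]>a)&(P[:,2]<b)&(abs(P[:,0]-x)<.017)]
        f=least_squares(lambda q:np.hypot(Q[:,0]-q[0],Q[:,1]-q[1])-.022,[x,y],loss='soft_l1',f_scale=.001)
        print('axis',f.x.round(4),'rel tcp',(f.x-[x,y]).round(4),len(Q),np.median(abs(f.fun)).round(4))
E
python3 -c "
from h import *
look('w3')"
```

```text
{'time_s': 7.475, 'tcp_pos': [0.666, -0.044, 0.194], 'orientation': [0.707, 0.707, -0.001, -0.002], 'contact_force': [-0.141, 0.187, -1.496], 'finger_gap': 0.043, 'grasp_force': 29.973, 'q': [0.278, 0.704, -0.457, 1.385, 0.32, 1.13, -0.222]}
wrist n 642 enc 0.6685 0.0133 0.0141 fit [0.6684 0.0133 0.0137] z [0.0875 0.0902 0.0914]
wrist n 2141 enc 0.6685 0.013 0.036 fit [0.6686 0.0132 0.0355] z [0.0198 0.0208 0.0217]
sleeve side n 5188 z [0.157 0.229]
axis [ 0.6668 -0.0443] rel tcp [ 0.0007 -0.0006] 978 0.001
axis [ 0.6629 -0.0406] rel tcp [-0.0032  0.0031] 2679 0.0028
```

View pics/w3.png

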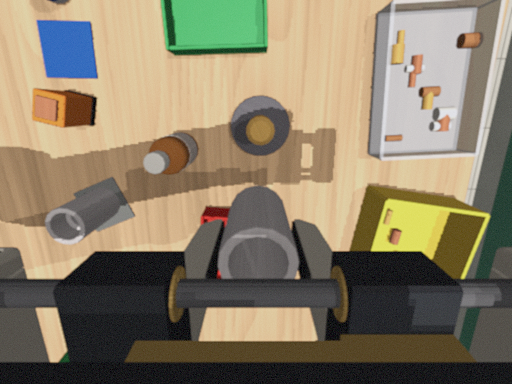

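The sleeve hangs upright in the fingers at (258,235), and the gauge with its brass pin is free at (260,128). The bottle stays clear at (170,155).

{"name": "play_rows", "arguments": {
  "motion": [
    [[0.006, 0.2, 0, 0, 0, 0], [0.005, 0.183, 0, 0, 0, 0], [0, 0, -0.18, 0, 0, 0], [0, 0, -0.17, 0, 0, 0], [0, 0, 0, 0, 0, 0]]
  ]
}}

```text
time_s: 8.2
tcp_pos: [0.6666, 0.0135, 0.1418]
orientation: [0.706, 0.708, -0.002, -0.002]
contact_force: [-0.7, 0.5, -0.1]
finger_gap: 0.0432
grasp_force: 30.0
```

{"name": "play_rows", "arguments": {
  "motion": [
    [[0, 0, 0, 0, 0, 0], [0, 0, 0, 0, 0, 0]]
  ]
}}

```text
time_s: 8.45
tcp_pos: [0.6699, 0.0132, 0.1453]
orientation: [0.707, 0.707, 0.001, 0.001]
contact_force: [-0.8, 0.8, -0.9]
finger_gap: 0.0438
grasp_force: 30.0
```

```bash
python3 -c "
from h import *
look()"
```

```text
{'time_s': 8.45, 'tcp_pos': [0.67, 0.013, 0.145], 'orientation': [0.707, 0.707, 0.001, 0.001], 'contact_force': [-0.821, 0.842, -0.923], 'finger_gap': 0.044, 'grasp_force': 29.972, 'q': [0.185, 0.749, -0.44, 1.441, 0.346, 1.026, -0.33]}
wrist 0.668 0.012 few 0
wrist n 1945 enc 0.6681 0.0125 0.0361 fit [0.6683 0.0127 0.0355] z [0.0187 0.0197 0.0206]
sleeve side n 5996 z [0.107 0.181]
axis [0.6702 0.0117] rel tcp [ 0.0003 -0.0015] 1049 0.0012
axis [0.6662 0.015 ] rel tcp [-0.0037  0.0018] 2699 0.0028
```

```bash
python3 -c "
from h import *
for i in range(4): look()" | grep -v time_s
```

```text
wrist 0.668 0.012 few 0
wrist n 1968 enc 0.6683 0.0128 0.0359 fit [0.6683 0.0128 0.0355] z [0.0186 0.0196 0.0205]
sleeve side n 6031 z [0.106 0.181]
axis [0.6699 0.0115] rel tcp [ 0.0003 -0.0014] 1047 0.0012
axis [0.666  0.0148] rel tcp [-0.0036  0.0019] 2724 0.0028
wrist 0.668 0.012 few 1
wrist n 1965 enc 0.6685 0.0126 0.0359 fit [0.6684 0.0129 0.0354] z [0.0187 0.0197 0.0206]
sleeve side n 5926 z [0.106 0.18 ]
axis [0.6699 0.0114] rel tcp [ 0.0005 -0.0013] 1047 0.0012
axis [0.6658 0.0148] rel tcp [-0.0036  0.002 ] 2696 0.0029
wrist 0.668 0.012 few 0
wrist n 1972 enc 0.6683 0.0127 0.036 fit [0.6683 0.0127 0.0357] z [0.0187 0.0197 0.0207]
sleeve side n 5817 z [0.106 0.18 ]
axis [0.6697 0.0114] rel tcp [ 0.0005 -0.0013] 1050 0.0012
axis [0.6657 0.0148] rel tcp [-0.0035  0.0021] 2708 0.0028
wrist 0.668 0.012 few 0
wrist n 1966 enc 0.6686 0.0129 0.0359 fit [0.6685 0.013  0.0354] z [0.0189 0.0198 0.0208]
sleeve side n 5701 z [0.105 0.18 ]
axis [0.6699 0.0115] rel tcp [ 0.0008 -0.0012] 1031 0.0012
axis [0.6657 0.0149] rel tcp [-0.0034  0.0021] 2704 0.0029
```

{"name": "play_rows", "arguments": {
  "motion": [
    [[-0.008, 0.007, 0, 0, 0, 0], [0, 0, -0.05, 0, 0, 0], [0, 0, -0.04, 0, 0, 0], [0, 0, -0.03, 0, 0, 0], [0, 0, 0, 0, 0, 0]]
  ]
}}

```text
time_s: 9.57
tcp_pos: [0.6675, 0.0137, 0.1249]
orientation: [0.707, 0.707, -0.0, -0.0]
contact_force: [-0.8, 0.4, -1.6]
finger_gap: 0.0433
grasp_force: 30.0
```

{"name": "play_rows", "arguments": {
  "motion": [
    [[0, 0, -0.03, 0, 0, 0], [0, 0, -0.03, 0, 0, 0], [0, 0, 0, 0, 0, 0]]
  ]
}}

```text
time_s: 9.95
tcp_pos: [0.6675, 0.0137, 0.1161]
orientation: [0.707, 0.707, -0.0, -0.0]
contact_force: [-0.4, 0.6, -1.7]
finger_gap: 0.0433
grasp_force: 30.0
```

{"name": "play_rows", "arguments": {
  "motion": [
    [[0, 0, -0.02, 0, 0, 0], [0, 0, -0.02, 0, 0, 0], [0, 0, 0, 0, 0, 0]]
  ]
}}

```text
time_s: 10.32
tcp_pos: [0.6677, 0.0137, 0.1103]
orientation: [0.707, 0.707, -0.0, -0.0]
contact_force: [-0.8, 0.4, -0.5]
finger_gap: 0.0436
grasp_force: 30.0
```

{"name": "play_rows", "arguments": {
  "motion": [
    [[0, 0, -0.013, 0, 0, 0], [0, 0, -0.013, 0, 0, 0], [0, 0, 0, 0, 0, 0]]
  ]
}}

```text
time_s: 10.7
tcp_pos: [0.6678, 0.0138, 0.1065]
orientation: [0.707, 0.707, -0.0, -0.0]
contact_force: [0.0, 0.2, -1.5]
finger_gap: 0.0435
grasp_force: 30.0
```

{"name": "play_rows", "arguments": {
  "motion": [
    [[0, 0, -0.013, 0, 0, 0], [0, 0, 0, 0, 0, 0]]
  ]
}}

```text
time_s: 10.95
tcp_pos: [0.6678, 0.0138, 0.1046]
orientation: [0.707, 0.707, -0.0, -0.0]
contact_force: [1.0, -0.5, -0.8]
finger_gap: 0.0432
grasp_force: 30.0
```

{"name": "play_rows", "arguments": {
  "motion": [
    [[0, 0, -0.013, 0, 0, 0], [0, 0, 0, 0, 0, 0]]
  ]
}}

```text
time_s: 11.2
tcp_pos: [0.6678, 0.0138, 0.1026]
orientation: [0.707, 0.707, -0.0, -0.0]
contact_force: [-1.1, 0.0, -1.1]
finger_gap: 0.0433
grasp_force: 30.0
```

{"name": "play_rows", "arguments": {
  "motion": [
    [[0, 0, -0.015, 0, 0, 0], [0, 0, -0.015, 0, 0, 0], [0, 0, 0, 0, 0, 0]]
  ]
}}

```text
time_s: 11.58
tcp_pos: [0.6677, 0.0137, 0.098]
orientation: [0.707, 0.707, -0.0, -0.0]
contact_force: [0.9, -0.2, -0.3]
finger_gap: 0.0433
grasp_force: 30.0
```

```bash
python3 -c "
from h import *
look()"
```

```text
{'time_s': 11.575, 'tcp_pos': [0.668, 0.014, 0.098], 'orientation': [0.707, 0.707, -0.0, -0.0], 'contact_force': [0.891, -0.208, -0.298], 'finger_gap': 0.043, 'grasp_force': 29.972, 'q': [0.176, 0.797, -0.421, 1.488, 0.371, 0.937, -0.354]}
wrist n 1116 enc 0.6678 0.0227 0.0278 fit [0.6697 0.0149 0.0195] z [0.0846 0.0915 0.0986]
wrist n 2366 enc 0.6687 0.013 0.0358 fit [0.6687 0.0131 0.0355] z [0.0191 0.0201 0.021 ]
sleeve side n 5486 z [0.06  0.134]
axis [0.6687 0.0125] rel tcp [ 0.0011 -0.0012] 1023 0.0012
axis [0.6646 0.016 ] rel tcp [-0.0031  0.0022] 2686 0.0029
```

{"name": "play_rows", "arguments": {
  "motion": [
    [[0, 0, -0.04, 0, 0, 0], [0, 0, -0.04, 0, 0, 0], [0, 0, -0.04, 0, 0, 0], [0, 0, 0, 0, 0, 0]]
  ]
}}

```text
time_s: 12.18
tcp_pos: [0.6673, 0.0137, 0.0794]
orientation: [0.707, 0.707, -0.001, -0.001]
contact_force: [-0.0, 0.5, -1.0]
finger_gap: 0.0435
grasp_force: 30.0
```

{"name": "play_rows", "arguments": {
  "motion": [
    [[0, 0, -0.03, 0, 0, 0], [0, 0, -0.03, 0, 0, 0], [0, 0, 0, 0, 0, 0]]
  ]
}}

```text
time_s: 12.55
tcp_pos: [0.6675, 0.0137, 0.0708]
orientation: [0.707, 0.707, -0.0, -0.0]
contact_force: [-0.2, -0.2, -1.3]
finger_gap: 0.0436
grasp_force: 30.0
```

{"name": "play_rows", "arguments": {
  "motion": [
    [[0, 0, -0.013, 0, 0, 0], [0, 0, -0.013, 0, 0, 0], [0, 0, 0, 0, 0, 0]]
  ]
}}

```text
time_s: 12.92
tcp_pos: [0.6678, 0.0138, 0.0673]
orientation: [0.707, 0.707, -0.0, -0.0]
contact_force: [0.4, -0.1, -1.3]
finger_gap: 0.0436
grasp_force: 30.0
```

{"name": "play_rows", "arguments": {
  "motion": [
    [[0, 0, -0.013, 0, 0, 0], [0, 0, 0, 0, 0, 0]]
  ]
}}

```text
time_s: 13.18
tcp_pos: [0.6678, 0.0138, 0.0653]
orientation: [0.707, 0.707, -0.0, -0.0]
contact_force: [0.1, 0.5, -0.8]
finger_gap: 0.0435
grasp_force: 30.0
```

{"name": "play_rows", "arguments": {
  "motion": [
    [[0, 0, -0.009, 0, 0, 0], [0, 0, 0, 0, 0, 0]]
  ]
}}

```text
time_s: 13.42
tcp_pos: [0.6678, 0.0138, 0.064]
orientation: [0.707, 0.707, -0.0, -0.0]
contact_force: [0.2, 0.0, -1.6]
finger_gap: 0.0432
grasp_force: 30.0
```

{"name": "play_rows", "arguments": {
  "motion": [
    [[0, 0, -0.007, 0, 0, 0], [0, 0, 0, 0, 0, 0]]
  ]
}}

```text
time_s: 13.68
tcp_pos: [0.668, 0.0138, 0.0632]
orientation: [0.707, 0.707, 0.0, 0.0]
contact_force: [-0.2, 0.2, -0.8]
finger_gap: 0.0437
grasp_force: 30.0
```

{"name": "play_rows", "arguments": {
  "motion": [
    [[0, 0, -0.007, 0, 0, 0], [0, 0, 0, 0, 0, 0]]
  ]
}}

```text
time_s: 13.92
tcp_pos: [0.668, 0.014, 0.0631]
orientation: [0.707, 0.707, 0.0, 0.0]
contact_force: [-1.9, -0.3, 6.7]
finger_gap: 0.0431
grasp_force: 30.0
```

It meets the base with a few newtons at TCP z = 0.063, so the lower end is at 20 mm: fully home, which means the green bin.

{"name": "play_rows", "arguments": {
  "motion": [
    [[0, 0, 0.1, 0, 0, 0], [0, 0, 0.15, 0, 0, 0], [0, 0, 0.15, 0, 0, 0], [0, 0, 0.15, 0, 0, 0], [0, 0, 0.15, 0, 0, 0]]
  ]
}}

```text
time_s: 14.55
tcp_pos: [0.668, 0.0138, 0.1682]
orientation: [0.707, 0.707, 0.0, 0.0]
contact_force: [0.5, -0.5, -2.0]
finger_gap: 0.0435
grasp_force: 30.0
```

{"name": "play_rows", "arguments": {
  "motion": [
    [[-0.08, 0.23, 0, 0, 0, 0], [-0.08, 0.23, 0, 0, 0, 0], [-0.08, 0.23, 0, 0, 0, 0], [-0.08, 0.225, 0, 0, 0, 0], [0, 0, 0, 0, 0, 0]]
  ]
}}

```text
time_s: 15.18
tcp_pos: [0.6183, 0.1563, 0.168]
orientation: [0.704, 0.71, 0.001, -0.001]
contact_force: [-0.4, -0.3, -0.3]
finger_gap: 0.0435
grasp_force: 30.0
```

```bash
python3 - <<'E'
from h import *
look('w4')
p,d=imaging.camera('wrist')
for m in nets.silhouettes('wrist','pass_bin')[:1]:
    P=cloud('wrist',d,m['mask']);P=P[(P[:,2]>-.01)&(P[:,2]<.04)];print(m['conf'],np.percentile(P,[1,99],0).round(3))
E
```

```text
{'time_s': 15.175, 'tcp_pos': [0.618, 0.156, 0.168], 'orientation': [0.704, 0.71, 0.001, -0.001], 'contact_force': [-0.423, -0.257, -0.33], 'finger_gap': 0.043, 'grasp_force': 29.973, 'q': [-0.023, 0.679, -0.451, 1.518, 0.323, 1.019, -0.549]}
wrist n 447 enc 0.6688 0.0095 0.014 fit [0.6689 0.0096 0.0135] z [0.0849 0.0893 0.0907]
wrist n 15 enc 0.6711 0.0217 0.0026 fit [0.6716 0.0239 0.0029] z [0.0201 0.0209 0.0243]
sleeve side n 6185 z [0.13  0.204]
axis [0.6256 0.1518] rel tcp [ 0.0073 -0.0045] 1058 0.0024
axis [0.6256 0.1527] rel tcp [ 0.0073 -0.0037] 2592 0.0024
0.58 [[0.566 0.097 0.001]
 [0.674 0.204 0.035]]
```

View pics/w4.png

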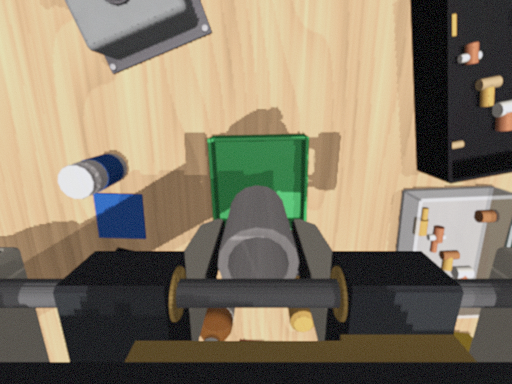

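The sleeve hangs over the green bin, which spans columns 210–305 and rows 136–220 where visible. It lowers straight down from here.

{"name": "play_rows", "arguments": {
  "motion": [
    [[0.005, -0.025, -0.2, 0, 0, 0], [0, 0, -0.25, 0, 0, 0], [0, 0, -0.2, 0, 0, 0], [0, 0, -0.1, 0, 0, 0], [0, 0, 0, 0, 0, 0]]
  ]
}}

```text
time_s: 16.0
tcp_pos: [0.6205, 0.1462, 0.0537]
orientation: [0.708, 0.707, -0.001, -0.0]
contact_force: [0.1, 0.4, -0.6]
finger_gap: 0.0433
grasp_force: 30.0
```

{"name": "play_rows", "arguments": {
  "motion": [
    [[0, 0, -0.02, 0, 0, 0], [0, 0, 0, 0, 0, 0]]
  ]
}}

```text
time_s: 16.25
tcp_pos: [0.6214, 0.1475, 0.0526]
orientation: [0.707, 0.707, 0.001, 0.0]
contact_force: [1.4, 0.4, -1.8]
finger_gap: 0.0434
grasp_force: 30.0
```

{"name": "play_rows", "arguments": {
  "motion": [
    [[0, 0, -0.015, 0, 0, 0], [0, 0, 0, 0, 0, 0]]
  ]
}}

```text
time_s: 16.5
tcp_pos: [0.6207, 0.1473, 0.0495]
orientation: [0.707, 0.707, 0.0, 0.0]
contact_force: [0.4, 0.3, -1.9]
finger_gap: 0.0434
grasp_force: 30.0
```

{"name": "play_rows", "arguments": {
  "motion": [
    [[0, 0, -0.012, 0, 0, 0], [0, 0, 0, 0, 0, 0]]
  ]
}}

```text
time_s: 16.75
tcp_pos: [0.6205, 0.1473, 0.0473]
orientation: [0.707, 0.707, -0.0, -0.0]
contact_force: [-0.0, -0.6, -0.5]
finger_gap: 0.0435
grasp_force: 30.0
```

{"name": "play_rows", "arguments": {
  "motion": [
    [[0, 0, -0.007, 0, 0, 0], [0, 0, 0, 0, 0, 0]]
  ]
}}

```text
time_s: 17.0
tcp_pos: [0.6206, 0.1474, 0.0471]
orientation: [0.707, 0.707, 0.0, 0.0]
contact_force: [-1.6, -0.0, 5.4]
finger_gap: 0.0436
grasp_force: 30.0
```

{"name": "play_rows", "arguments": {
  "motion": [
    [[0, 0, 0, 0, 0, 0], [0, 0, 0, 0, 0, 0], [0, 0, 0, 0, 0, 0], [0, 0, 0, 0, 0, 0], [0, 0, 0, 0, 0, 0]]
  ],
  "fingers": -1
}}

```text
time_s: 17.62
tcp_pos: [0.6207, 0.1473, 0.0464]
orientation: [0.707, 0.707, -0.0, -0.0]
contact_force: [0.3, -0.2, -0.1]
finger_gap: 0.0889
grasp_force: 0.0
```

{"name": "play_rows", "arguments": {
  "motion": [
    [[0, 0, 0.1, 0, 0, 0], [0, 0, 0.3, 0, 0, 0], [0, 0, 0.35, 0, 0, 0], [0, 0, 0.35, 0, 0, 0], [0, 0, 0.35, 0, 0, 0]]
  ],
  "fingers": -1
}}

```text
time_s: 18.25
tcp_pos: [0.6204, 0.1474, 0.2671]
orientation: [0.707, 0.707, 0.001, 0.0]
contact_force: [0.9, -0.4, -0.5]
finger_gap: 0.0926
grasp_force: 0.0
```

```bash
python3 - <<'E'
from h import *
st()
p,d=imaging.camera('wrist'); cv2.imwrite('pics/w5.png',p)
top('wrist',d,.62,.147,.04,.07,.1)
p,d=imaging.camera('top')
g=nets.silhouettes('top','pass_post')
for m in g[:2]:
    P=cloud('top',d,m['mask']); print(m['conf'],np.percentile(P,[2,98],0).round(3))
top('top',d,.435,-.256,.012,.09,.12)
P=cloud('top',d)
for x0,y0 in((.46,-.29),):
    Q=P[(abs(P[:,0]-x0)<.09)&(abs(P[:,1]-y0)<.09)]
    H=Q[(Q[:,2]>.05)&(Q[:,2]<.064)]; print('housing',cv2.minAreaRect(H[:,:2].astype(np.float32)))
    H=Q[(Q[:,2]>.0655)&(Q[:,2]<.085)]; print('arm',cv2.minAreaRect(H[:,:2].astype(np.float32)),np.percentile(H,[2,98],0).round(3))
cv2.imwrite('pics/t5.png',cv2.resize(p[170:290,330:450],(600,600),interpolation=cv2.INTER_CUBIC))
E
```

```text
{'time_s': 18.25, 'tcp_pos': [0.62, 0.147, 0.267], 'orientation': [0.707, 0.707, 0.001, 0.0], 'contact_force': [0.907, -0.388, -0.477], 'finger_gap': 0.093, 'grasp_force': 0.0, 'q': [-0.0, 0.594, -0.477, 1.381, 0.276, 1.231, -0.499]}
wrist n 569 enc 0.6271 0.1481 0.0221 fit [0.6271 0.1484 0.0216] z [0.0776 0.0915 0.0929]
0.69 [[ 0.429 -0.329  0.067]
 [ 0.485 -0.25   0.11 ]]
top n 43 enc 0.434 -0.2556 0.0074 fit [ 0.4342 -0.256   0.0068] z [0.0953 0.107  0.11  ]
housing ((0.47474968433380127, -0.3192482888698578), (0.0766097903251648, 0.10025336593389511), 67.05372619628906)
arm ((0.4568231999874115, -0.2898750305175781), (0.02690994180738926, 0.09464717656373978), 31.1845703125) [[ 0.433 -0.329  0.067]
 [ 0.486 -0.25   0.079]]
```

View pics/t5.png

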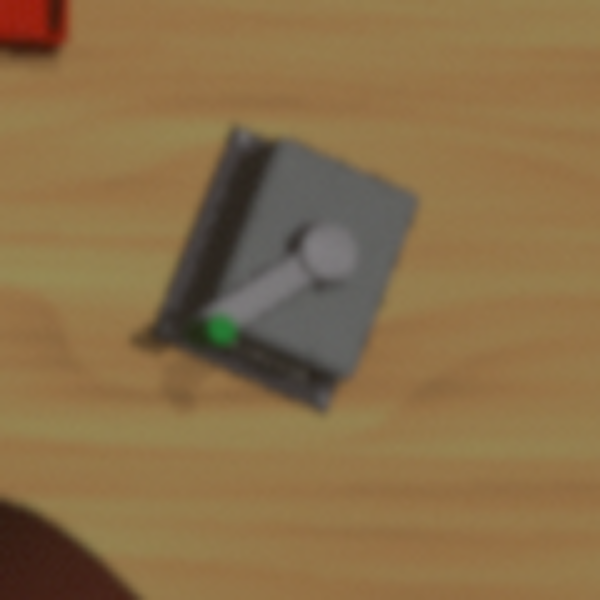

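The crop shows the green post at (221,328), which is top pixel (374,236), and the pivot hub at (330,250). The lever points down-left, so anticlockwise takes the post towards -x and then -y.

{"name": "play_rows", "arguments": {
  "motion": [
    [[-0.12, -0.27, 0, 0, 0, -0.55], [-0.12, -0.27, 0, 0, 0, -0.55], [-0.12, -0.27, 0, 0, 0, -0.55], [-0.12, -0.27, 0, 0, 0, -0.55], [-0.12, -0.27, 0, 0, 0, -0.55]]
  ],
  "fingers": 1
}}

```text
time_s: 19.02
tcp_pos: [0.5291, -0.0565, 0.2632]
orientation: [0.83, 0.558, -0.001, -0.001]
contact_force: [0.5, -0.9, 0.3]
finger_gap: 0.0478
grasp_force: 0.0
```

{"name": "play_rows", "arguments": {
  "motion": [
    [[-0.13, -0.27, 0, 0, 0, 0], [-0.13, -0.27, 0, 0, 0, 0], [-0.13, -0.27, -0.1, 0, 0, 0], [-0.13, -0.27, -0.1, 0, 0, 0], [0, 0, 0, 0, 0, 0]]
  ]
}}

```text
time_s: 19.65
tcp_pos: [0.4488, -0.2209, 0.2319]
orientation: [0.831, 0.556, -0.003, -0.002]
contact_force: [0.2, 0.3, 0.7]
finger_gap: 0.0012
grasp_force: 0.0
```

```bash
python3 - <<'E'
from h import *
st()
p,d=imaging.camera('wrist'); cv2.imwrite('pics/w6.png',p)
P=cloud('wrist',d)
top('wrist',d,.436,-.254,.014,.09,.12)
H=P[(P[:,2]>.052)&(P[:,2]<.062)&(np.hypot(P[:,0]-.475,P[:,1]+.318)<.09)]; print('housing',cv2.minAreaRect(H[:,:2].astype(np.float32)))
p,d=imaging.camera('top'); top('top',d,.62,.148,.04,.07,.1); top('top',d,.436,-.254,.012,.09,.12)
p,d=imaging.camera('scene'); top('scene',d,.622,.15,.04,.07,.1); top('scene',d,.436,-.254,.02,.09,.12)
E
```

```text
{'time_s': 19.65, 'tcp_pos': [0.449, -0.221, 0.232], 'orientation': [0.831, 0.556, -0.003, -0.002], 'contact_force': [0.225, 0.295, 0.719], 'finger_gap': 0.001, 'grasp_force': 0.0, 'q': [0.658, 0.389, -0.345, 1.817, 0.159, 0.968, -0.147]}
wrist n 168 enc 0.4397 -0.2537 0.0071 fit [ 0.4397 -0.2532  0.0067] z [0.0946 0.1088 0.1103]
housing ((0.48232242465019226, -0.31309619545936584), (0.06848693639039993, 0.09937752783298492), 67.13040924072266)
top n 155 enc 0.6173 0.1453 0.0219 fit [0.6173 0.1451 0.0213] z [0.0746 0.0823 0.0847]
top n 15 enc 0.4342 -0.2537 0.0064 fit [ 0.4339 -0.2547  0.0056] z [0.0957 0.1061 0.109 ]
scene n 154 enc 0.6195 0.1497 0.0249 fit [0.6226 0.1487 0.0215] z [0.0716 0.0792 0.0832]
scene n 23 enc 0.4382 -0.2537 0.0101 fit [ 0.4371 -0.2534  0.009 ] z [0.0939 0.1025 0.1066]
```

View pics/w6.png

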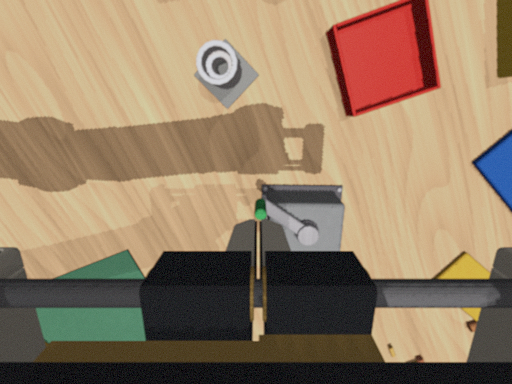

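The sleeve stands in the green bin. In this picture the green post is at (260,210), the hub at (307,233), and the shut fingers are behind the post at (258,260).

{"name": "play_rows", "arguments": {
  "motion": [
    [[0, 0, -0.3, 0, 0, 0], [0, 0, -0.3, 0, 0, 0], [0, 0, -0.28, 0, 0, 0], [0, 0, -0.1, 0, 0, 0], [0, 0, 0, 0, 0, 0]]
  ]
}}

```text
time_s: 20.42
tcp_pos: [0.4532, -0.2161, 0.0869]
orientation: [0.829, 0.56, 0.0, -0.0]
contact_force: [-0.3, 0.2, -0.5]
finger_gap: 0.0006
grasp_force: 0.0
```

{"name": "play_rows", "arguments": {
  "motion": [
    [[-0.02, -0.05, 0, 0, 0, 0], [-0.02, -0.05, 0, 0, 0, 0], [0, 0, 0, 0, 0, 0]]
  ]
}}

```text
time_s: 20.8
tcp_pos: [0.4465, -0.2338, 0.0878]
orientation: [0.83, 0.558, 0.0, 0.001]
contact_force: [0.3, 0.2, 0.5]
finger_gap: 0.0002
grasp_force: 0.0
```

{"name": "play_rows", "arguments": {
  "motion": [
    [[-0.02, -0.04, 0, 0, 0, 0], [-0.053, -0.048, 0, 0, 0, 0], [-0.053, -0.048, 0, 0, 0, 0], [0, 0, 0, 0, 0, 0]]
  ]
}}

```text
time_s: 21.3
tcp_pos: [0.4262, -0.2525, 0.0868]
orientation: [0.829, 0.559, -0.001, -0.001]
contact_force: [0.5, 3.7, 1.5]
finger_gap: 0.0007
grasp_force: 1.6
```

{"name": "play_rows", "arguments": {
  "motion": [
    [[-0.038, -0.063, 0, 0, 0, 0], [-0.038, -0.063, 0, 0, 0, 0], [-0.019, -0.076, 0, 0, 0, 0], [-0.019, -0.076, 0, 0, 0, 0], [0, 0, 0, 0, 0, 0]]
  ]
}}

```text
time_s: 21.92
tcp_pos: [0.4083, -0.2947, 0.0863]
orientation: [0.83, 0.558, -0.001, -0.002]
contact_force: [-2.7, 5.6, -0.0]
finger_gap: 0.0006
grasp_force: 2.1
```

```bash
cat >> h.py <<'E'
def post():
    st()
    for cam in('top','scene','wrist'):
        p,d=imaging.camera(cam); v=cv2.cvtColor(p,cv2.COLOR_BGR2HSV)
        P=cloud(cam,d,cv2.inRange(v,(45,120,40),(80,255,255))>0)
        P=P[(P[:,2]>.075)&(P[:,2]<.115)&(np.hypot(P[:,0]-.4795,P[:,1]+.316)<.1)]
        if len(P)>4:
            c=(np.percentile(P[:,:2],5,0)+np.percentile(P[:,:2],95,0))/2; a=np.degrees(np.arctan2(c[1]+.316,c[0]-.4795))%360; print(cam,len(P),c.round(4),'ang',a.round(1),'lever',np.radians(a-123.6).round(2))
E
python3 -c "
from h import *
post()"
```

```text
{'time_s': 21.925, 'tcp_pos': [0.408, -0.295, 0.086], 'orientation': [0.83, 0.558, -0.001, -0.002], 'contact_force': [-2.656, 5.601, -0.006], 'finger_gap': 0.001, 'grasp_force': 2.108, 'q': [0.777, 0.594, -0.292, 1.978, 0.285, 0.613, -0.089]}
```

{"name": "play_rows", "arguments": {
  "motion": [
    [[0.02, -0.04, 0, 0, 0, 0], [0.012, -0.05, 0, 0, 0, 0], [0.005, -0.05, 0, 0, 0, 0], [0, 0, 0, 0, 0, 0]]
  ]
}}

```text
time_s: 22.58
tcp_pos: [0.4158, -0.3147, 0.0866]
orientation: [0.829, 0.559, -0.0, -0.001]
contact_force: [-1.7, 5.4, 0.3]
finger_gap: 0.0002
grasp_force: 2.1
```

```bash
python3 -c "
from h import *
p,d=imaging.camera('scene'); cv2.imwrite('pics/s7.png',cv2.resize(p[110:210,120:240],(720,600),interpolation=cv2.INTER_CUBIC)); st()"
```

```text
{'time_s': 22.625, 'tcp_pos': [0.416, -0.314, 0.087], 'orientation': [0.829, 0.559, -0.0, -0.001], 'contact_force': [-0.788, 5.402, -0.19], 'finger_gap': 0.001, 'grasp_force': 2.136, 'q': [0.802, 0.612, -0.297, 1.932, 0.284, 0.639, -0.057]}
```

View pics/s7.png

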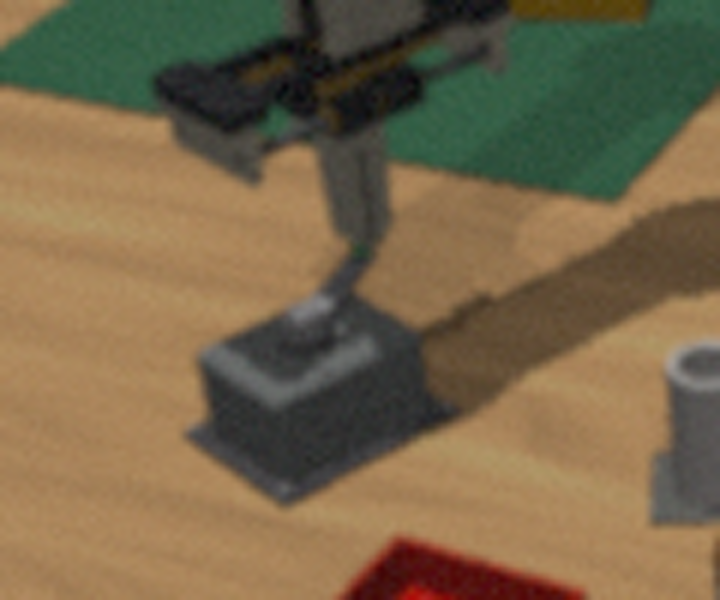

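The crop shows the fingers against the green post at (358,250), with the lever swung well round from its rest. The force still looks like the spring, so I push on until the stop shows.

{"name": "play_rows", "arguments": {
  "motion": [
    [[0.005, -0.025, 0, 0, 0, 0], [0, 0, 0, 0, 0, 0]]
  ]
}}

```text
time_s: 22.88
tcp_pos: [0.4165, -0.318, 0.0866]
orientation: [0.829, 0.559, -0.0, -0.001]
contact_force: [-1.8, 5.0, 0.4]
finger_gap: 0.0004
grasp_force: 2.2
```

{"name": "play_rows", "arguments": {
  "motion": [
    [[0.007, -0.02, 0, 0, 0, 0], [0, 0, 0, 0, 0, 0]]
  ]
}}

```text
time_s: 23.12
tcp_pos: [0.4175, -0.3209, 0.0867]
orientation: [0.829, 0.559, -0.0, -0.001]
contact_force: [-1.7, 5.0, 1.1]
finger_gap: 0.0005
grasp_force: 2.2
```

{"name": "play_rows", "arguments": {
  "motion": [
    [[0.007, -0.02, 0, 0, 0, 0], [0, 0, 0, 0, 0, 0]]
  ]
}}

```text
time_s: 23.38
tcp_pos: [0.4185, -0.3233, 0.0866]
orientation: [0.829, 0.559, -0.0, -0.001]
contact_force: [-1.8, 5.5, 0.6]
finger_gap: 0.0007
grasp_force: 2.4
```

{"name": "play_rows", "arguments": {
  "motion": [
    [[0.004, -0.02, 0, 0, 0, 0], [0, 0, 0, 0, 0, 0]]
  ]
}}

```text
time_s: 23.62
tcp_pos: [0.4186, -0.3237, 0.0865]
orientation: [0.829, 0.56, 0.0, -0.004]
contact_force: [-2.5, 9.7, 3.0]
finger_gap: 0.0007
grasp_force: 4.1
```

{"name": "play_rows", "arguments": {
  "motion": [
    [[0.004, -0.02, 0, 0, 0, 0], [0, 0, 0, 0, 0, 0]]
  ]
}}

```text
time_s: 23.88
tcp_pos: [0.4188, -0.3241, 0.0864]
orientation: [0.828, 0.56, 0.0, -0.006]
contact_force: [-2.8, 14.0, 5.4]
finger_gap: 0.0003
grasp_force: 5.8
```

The force climbs from 5.5 to 14 N with no further motion, so the lever is at its stop. I back off along the same arc.

{"name": "play_rows", "arguments": {
  "motion": [
    [[-0.03, 0.13, 0, 0, 0, 0], [-0.03, 0.14, 0, 0, 0, 0], [0.04, 0.15, 0, 0, 0, 0], [0.08, 0.13, 0, 0, 0, 0], [0.11, 0.12, 0, 0, 0, 0]]
  ]
}}

```text
time_s: 24.5
tcp_pos: [0.448, -0.2319, 0.0878]
orientation: [0.829, 0.559, 0.001, 0.003]
contact_force: [-0.6, -0.7, 0.6]
finger_gap: 0.0006
grasp_force: 0.0
```

{"name": "play_rows", "arguments": {
  "motion": [
    [[0.04, 0.1, 0, 0, 0, 0], [0.04, 0.1, 0, 0, 0, 0], [0, 0, 0.3, 0, 0, 0], [0, 0.2, 0.35, 0, 0, 0], [0, 0.3, 0.35, 0, 0, 0]]
  ]
}}

```text
time_s: 25.12
tcp_pos: [0.4578, -0.1305, 0.2336]
orientation: [0.83, 0.558, 0.0, 0.001]
contact_force: [1.5, 0.7, 0.2]
finger_gap: 0.0002
grasp_force: 0.0
```

```bash
python3 - <<'E'
from h import *
post()
p,d=imaging.camera('scene'); cv2.imwrite('pics/s8.png',p)
p,d=imaging.camera('top'); top('top',d,.62,.148,.04,.07,.1); top('top',d,.42,.353,.015,.09,.12); top('top',d,.452,-.091,.035,.074,.09);top('top',d,.438,.163,.03,.066,.085);top('top',d,.442,.034,.03,.055,.07);top('top',d,.565,-.015,.03,.09,.11)
E
```

```text
{'time_s': 25.125, 'tcp_pos': [0.458, -0.13, 0.234], 'orientation': [0.83, 0.558, 0.0, 0.001], 'contact_force': [1.537, 0.726, 0.181], 'finger_gap': 0.0, 'grasp_force': 0.0, 'q': [0.5, 0.348, -0.364, 1.88, 0.153, 0.939, -0.323]}
scene 16 [ 0.4399 -0.2508] ang 121.3 lever -0.04
top n 153 enc 0.6175 0.1456 0.0224 fit [0.6173 0.1453 0.0215] z [0.0746 0.0824 0.0842]
top n 45 enc 0.4198 0.3529 0.0071 fit [0.4199 0.3527 0.0065] z [0.0944 0.1073 0.1095]
top n 139 enc 0.4529 -0.0904 0.022 fit [ 0.4529 -0.0904  0.0214] z [0.0787 0.0819 0.0839]
top n 169 enc 0.439 0.1642 0.0176 fit [0.4387 0.1646 0.0169] z [0.0721 0.074  0.0761]
top n 190 enc 0.4421 0.0337 0.022 fit [0.4422 0.0338 0.0195] z [0.0565 0.0591 0.0621]
top n 66 enc 0.5653 -0.0156 0.0102 fit [ 0.5653 -0.0156  0.0097] z [0.0966 0.104  0.1062]
```

View pics/s8.png

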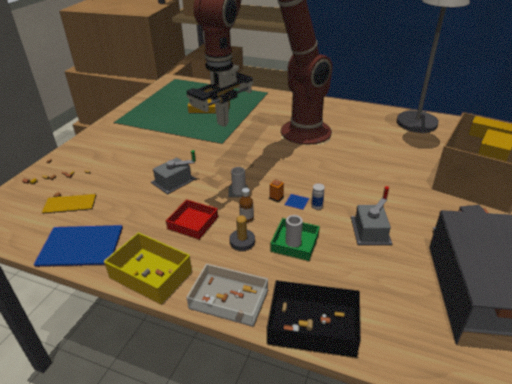

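The sleeve stands in the green bin at (294,232), and the green lever is back at rest at (193,157). Everything else stands where it was, and the arm is clear.

```bash
python3 -c "
from h import *
print(ticket.hand_in())"
```

```text
the job is handed in; nothing more can be done
None
```

The sleeve from the blue pad went fully home on the gauge and now stands upright in the green bin. I then swung the green counter's lever to its stop and it sprang back to rest. The job is handed in at about 25 s, with no verdict returned.

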